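Set out the night things on their pads

TASK

Set the nightstand for the night: put the sippy cup, the elephant, the teether and the hairbrush each in the middle of the navy pad whose inlay shows its shape. The elephant stands with its feet on the four white foot marks, its length along theirs (facing either way), and the brush lies flat, bristles up, along its outline, head on head with the handle between the two brass pins. Keep the cup and the elephant upright, lower the ceramic elephant gently rather than letting it drop, and leave the lamp and the baby monitor where they are.

Things in the scene. Friction and masses are not known exactly. Their poses are not given: they have to be found in the camera images.
- cup_c (a point): closed sippy cup, sky blue with a white lid, 95 mm tall over the spout, wall 54 mm across at the foot to 58 mm at 70 mm height, lid 61 mm across at 70 to 84 mm height; about 160 g; stands upright at the start. This point: on its axis, 47 mm above its foot; z is its axis
- elephant_c (a point): white ceramic elephant figurine with pink ears, standing on four legs; 72 mm tall, about 108 mm long from tail to trunk tip; about 150 g. Its body (flat sides 40 mm apart, 24 to 60 mm above the feet, 56 mm long) is the part to grip, across y; the ears stick out to 34 mm either side of the middle, at 25 mm or more towards the head. This point: middle of the body, 36 mm above the feet, centred between the four legs; x points to the head, z up
- teether_c (a point): green hard silicone teether ring lying flat, 62 mm outside, 32 mm inside, 15 mm thick; about 45 g; can be gripped across the outside. This point: the centre of the ring, half-way up (7.5 mm)
- brush_c (a point): steel baby hairbrush lying on its back, bristles up, 160 mm long; handle 16 mm wide and 14 mm thick, head 46 mm wide, 56 mm long and 22 mm high with the bristles; about 90 g. This point: the middle of its length, on the handle, 7 mm up, near the centre of mass; grip here across y. x points to the head (the head starts 24 mm from this point, the handle ends 80 mm the other way), z up
- pad_cup: round navy pad, 96 mm across, 6 mm thick, lying fixed on the stool; origin at the centre of its underside, z up; inlaid flush with a plain sky blue disc 72 mm across: the cup's place
- pad_elephant: round navy pad, 96 mm across, 6 mm thick, lying fixed on the stool; origin at the centre of its underside, z up; inlaid flush with a pink oblong (84 mm along x, 42 mm along y) bearing four white dots, the elephant's footprints, centred at x = +-18 mm and y = +-10.5 mm (18 mm across): the elephant's place, its length along x (either way round)
- pad_teether: round navy pad, 96 mm across, 6 mm thick, lying fixed on the stool; origin at the centre of its underside, z up; inlaid flush with a green ring, 68 mm outside and 28 mm inside: the teether's place
- pad_brush: oblong navy pad, 176 x 70 mm, 6 mm thick, lying fixed on the stool, inlaid with a light grey brush outline; two brass pins, 8 mm thick, stand 14 mm above the pad at x = -60 mm, y = +-23 mm, and only the handle fits between them. Origin at the centre of its underside, where the brush's middle belongs; x points to the head's end of the outline, z up
- lamp: bystander: plastic night lamp with a cream shade and a small orange pull lever, 150 mm tall, 90 mm across, loose, near the left edge; origin at the centre of its underside
- monitor: bystander: white baby monitor, 45 x 65 mm, 115 mm tall with its stub aerial, loose, near the right edge; origin at the centre of its underside
Not all that is in view belongs to the job. What is shaped like the part that bears cup_c but orange or red is not meant.

How it is judged:
By the outcome, as a careful person would: the job done as asked, in the order asked, and still so for the second after the job is handed in, with the robot touching nothing.
It also fails if it takes over 128 s, if anything falls off the work surface, if the arm or the gripper's body presses on something with over 40 N, if the wrist force passes 120 N, or if a joint passes its speed limit or range.

ROBOT

A 6-joint arm with a two-finger parallel gripper is mounted at the origin on the work surface. World frame = base frame: x ahead of the robot, y to its left, z up, the work surface at z = 0. Lengths are in mm, angles in rad, forces in N, time in s.
With the tool pointing down it reaches from about 200 to 875 mm from the base axis. Payload 3.4 kg.
Tool frame: the origin (TCP) lies on the centre line of the jaws, within the pads' length; the fingertips stand 25 mm ahead of it and the grasp point (between the pads) lies 6 mm ahead of it; z points along the fingers, y is the line along which they close (so a half turn about z gives the same grasp; the last joint's range is limited). The gripper opens to 94 mm and grips with 3 to 60 N. Pads are 16 mm wide; open, the fingers measure 119 mm over their backs; the gripper's body (75 mm by 177 mm) begins 78 mm behind the grasp point.
Start: joints at [-1.279, 0.276, 1.505, -0, 1.361, -0.121], TCP at [230.679, -526.735, 230.493] pointing down, gripper open.
Joint ranges: [-2.89, 2.89], [-0.75, 2.08], [0.22, 2.7], [-1.18, 4.32], [0.11, 2.71], [-2.7, 2.7]. Speed limits (rad/s): [2.57, 2.57, 3.14, 3.14, 3.14, 3.14].

INTERFACE

Orientations are given as a unit quaternion [w, x, y, z].
In Python, from station import robot, grab_frame, camera_model gives the robot as it stands.
- The arm moves only by the tool move_arm, never from a script. Its argument "deltas" is a list that holds one entry, the list of rows, each a list of 7 numbers: the turn, a rotation vector about the tool's x, y, z as a fraction of full scale, then the shift along the tool's x, y, z as a fraction of full scale, then the closure, from -1 (fully open) to 1 (shut). A call has 1 to 10 rows; each row is the pose to reach, as a shift and turn from the pose commanded when the call began, along the tool's axes at that moment; what a row does not reach only later rows make up. Full scale, the value 1, is 0.1 m for a shift and 0.5 rad for a turn. A row lasts 1/8 s, in which the tool goes at most 62.5 mm and 10.7 degrees, less where a joint would pass 70% of its speed; a pose out of reach is approached as far as the arm can. A call with a number of a shift or a turn outside -1 to 1 is refused whole. A call with a gripper value outside its range is refused whole. The fingers move at their own pace and stop on an object; "newtons" is the grip in N (left out, the last holds). Time passes only in rows, so rows that repeat a pose let the fingers close. It gives the time, the measured TCP pose, the force, the opening and the grip force at its end, in the units of the state.
- robot.state(): the state, without advancing time (a new reading comes with each control period).
- grab_frame(name): name is "side" or "top"; returns the picture (400x640x3 uint8, red, green, blue); there is no depth.
- camera_model(name): a dict with "fx", "fy", "cx", "cy" (pixels), "R" (3x3) and "t" (3): a world point X has camera coordinates R X + t. Camera axes: x right, y down, z forward; pixel columns grow to the right and rows downward; lengths in mm; the calibration is good to about 2 mm. A picture is of the moment at which its call begins. camera_model takes no time and is no camera call.
- robot.job_done(): hands the job in; it is judged then, once.
The state is a dict: "clock": time; "joint_pos": joint angles; "dq": joint speeds; "tau": joint torques, N m; "tool_pos": TCP position; "eef_rot": TCP orientation; "wrist_force": force on the tool from outside, world axes, zero at the start; "torque": the same for the moment, N m; "opening": finger opening in mm; "gripper_force": force on a finger pad.
Only numpy, scipy, OpenCV 4.12 (cv2) and the standard library are available. Lean on these libraries where they do the work, as an engineer would, in place of code of your own. Each camera call takes 0.05 s, during which the arm holds its last target. There are 200 camera calls.

## Working session

There is one attempt and no reset: what is moved stays moved. The work goes in short steps, Python scripts to look and compute and a tool call to move; the robot and the scene stay as the last step left them, time stands still between calls to the robot, and variables do not carry over. Pictures are saved under pics/ and viewed, at most 14 in all, crops included, and the job is handed in when it is done.

Besides the shell and the picture viewer there is one more tool, called after "Emit:" by a JSON object that holds its "op" and its "data". move_arm: Moves the arm, as the interface text tells. Its arguments: {"type":"object","properties":{"deltas":{"type":"array"},"newtons":{"type":"number"}},"required":["deltas"]}

```bash
mkdir -p pics; python3 - <<'E'
from station import robot, grab_frame, camera_model
import cv2
for n in("side","top"):
    cv2.imwrite(f"pics/{n}0.png",cv2.cvtColor(grab_frame(n),cv2.COLOR_RGB2BGR))
    m=camera_model(n);print(n,m)
print(robot.state())
E
```

```text
side {'fx': 450.7094128758186, 'fy': 450.7094128758186, 'cx': 323.11836445243017, 'cy': 200.64985707113215, 'R': array([[-0.93928308, -0.34291604, -0.01248528],
       [-0.19847149,  0.572596  , -0.79545138],
       [ 0.27992206, -0.74467605, -0.60588879]]), 't': array([ 470.42204334,  155.94967074, 1098.70938587])}
top {'fx': 418.59723304395493, 'fy': 418.59723304395493, 'cx': 320.9577355858721, 'cy': 189.71646367761142, 'R': array([[ 1.99898012e-02, -9.99800177e-01,  1.21644592e-04],
       [-9.84431131e-01, -1.97037666e-02, -1.74662846e-01],
       [ 1.74630341e-01,  3.37172484e-03, -9.84628293e-01]]), 't': array([ -22.92570425,  491.22163815, 1414.88011145])}
{'clock': 0.1, 'joint_pos': array([-1.27898235e+00,  2.76535971e-01,  1.50595551e+00, -1.78849661e-05,
        1.36071813e+00, -1.20982873e-01]), 'dq': array([ 0.00154515, -0.00095126, -0.00132766, -0.00057776, -0.00098591,
        0.00108778]), 'tau': array([ 1.47869323e-03, -4.05454302e+01, -2.37778473e+01,  7.01644924e-02,
        2.97662895e-02, -5.15898637e-05]), 'tool_pos': array([ 230.54139094, -526.26552401,  229.70914602]), 'eef_rot': array([-8.04786003e-04,  9.78774651e-01,  2.04937867e-01, -7.76852671e-05]), 'wrist_force': array([0.40705068, 0.29409829, 0.34256539]), 'torque': array([0.02740304, 0.01932745, 0.00925129]), 'gripper_force': 0.0, 'opening': 93.8012854150037}
```

View pics/top0.png

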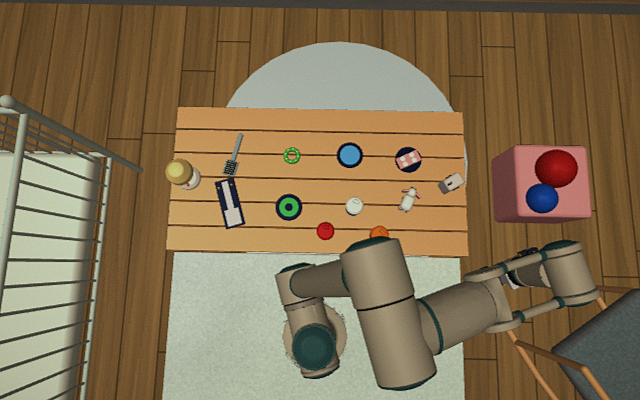

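View pics/side0.png

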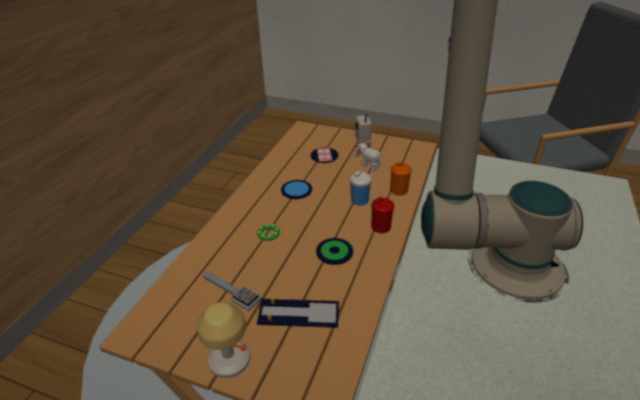

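Top view: candidates for the cup are blue cup with a white lid (354,206), red cup (325,231) and orange cup (379,233). By the description it is the white-lidded one, blue in the side view at (360,188). The teether is the ring on bare wood (292,156); the pad inlay at (289,207) is the lookalike. Elephant (408,200), brush (233,155). Pads: cup (350,155), elephant (408,160), teether (289,207), brush (230,203).

```bash
cat > h.py <<'E'
import numpy as np, cv2
from station import robot, grab_frame, camera_model
def ray(n,p,z):
    m=camera_model(n);d=m["R"].T@np.array([(p[0]-m["cx"])/m["fx"],(p[1]-m["cy"])/m["fy"],1]);c=-m["R"].T@m["t"]
    return (c+d*(z-c[2])/d[2])[:2]
def proj(n,X):
    m=camera_model(n);q=m["R"]@np.array(X,float)+m["t"];return np.array([m["fx"]*q[0]/q[2]+m["cx"],m["fy"]*q[1]/q[2]+m["cy"]])
def blobs(im,lo,hi,box,amin=8):
    x0,y0,x1,y1=box;h=cv2.cvtColor(im[y0:y1,x0:x1],cv2.COLOR_RGB2HSV)
    n,l,s,c=cv2.connectedComponentsWithStats(cv2.inRange(h,np.array(lo),np.array(hi)))
    return [(c[i]+[x0,y0],s[i][4],s[i][:4]+[x0,y0,0,0],np.argwhere(l==i)[:,::-1]+[x0,y0]) for i in range(1,n) if s[i][4]>=amin]
def axis(pts):
    c,e=cv2.PCACompute(pts.astype(np.float32),None);return e[0]
E
python3 - <<'E'
from h import *
T=grab_frame("top");S=grab_frame("side")
a=cv2.resize(T[135:235,210:470],None,fx=3,fy=3,interpolation=cv2.INTER_CUBIC)
b=cv2.resize(S[135:245,240:440],None,fx=2.5,fy=2.5,interpolation=cv2.INTER_CUBIC)
out=np.zeros((300+275,780,3),np.uint8);out[:300]=a;out[300:,:500]=b
cv2.imwrite("pics/crop1.png",cv2.cvtColor(out,cv2.COLOR_RGB2BGR))
for nm,lo,hi,bt,bs,z in [
 ("padcup",(95,90,60),(112,255,255),(330,138,370,172),(275,175,318,203),6),
 ("padteeth",(45,100,50),(75,255,255),(270,190,308,225),(310,232,360,270),6),
 ("teether",(45,70,50),(75,255,255),(280,143,304,167),(250,218,285,245),7.5),
 ("cupblue",(95,80,60),(112,255,255),(340,190,370,220),(345,165,376,210),35),
 ("cuplid",(0,0,140),(179,60,255),(340,190,370,220),(345,165,376,210),84),
 ("eleph",(0,0,130),(179,75,255),(390,180,425,218),(352,140,384,170),50),
 ("navypads",(105,60,0),(135,255,110),(212,140,430,232),(250,140,350,335),6),
 ("greybrushinlay",(0,0,140),(179,60,255),(214,178,248,230),(258,298,342,328),6),
 ("pins",(12,100,60),(30,255,255),(217,180,243,228),(262,300,290,325),13),
 ("pinkinlay",(0,0,120),(179,160,255),(395,147,422,173),(312,147,337,163),6),
 ]:
    for n,im,bx in(("top",T,bt),("side",S,bs)):
        for c,ar,bb,p in blobs(im,lo,hi,bx):
            print(nm,n,c.round(1),ar,bb,ray(n,c,z).round(1))
E
```

```text
padcup top [349.4 154.6] 333 [339 145  22  20] [ 629.8 -113.7]
padcup side [296.  188.1] 311 [284 181  25  15] [ 628.4 -112.1]
padteeth top [288.4 206.7] 269 [279 197  20  20] [434.7 101.4]
padteeth side [334.2 249.8] 387 [321 240  28  20] [433.4 103.1]
teether top [291.7 155.7] 117 [283 148  17  16] [620.8  95.4]
teether side [267.7 232. ] 181 [257 224  22  16] [621.2  98.5]
cupblue top [349.4 213.3] 10 [347 211   7   5] [ 412.  -113.4]
cupblue side [359.5 194.4] 294 [351 185  18  20] [ 429.3 -105.6]
cuplid top [354.  205.2] 231 [346 197  17  17] [ 433.6 -125.5]
cuplid side [361.4 178.6] 131 [352 173  18  11] [ 428.1 -114.2]
eleph top [408. 200.] 221 [399 188  17  24] [ 460.5 -314.3]
eleph side [362.5 145.7] 26 [360 143   6   6] [ 489.8 -344.5]
eleph side [371.5 152. ] 89 [364 148  15   9] [ 452.1 -315.7]
navypads top [349.5 155.3] 164 [337 143  26  25] [ 626.9 -114.1]
navypads top [403.8 151.4] 84 [396 148  19  10] [ 645.6 -311. ]
navypads top [411.6 167.2] 97 [402 161  19  11] [ 587.1 -338.4]
navypads top [228.7 198.8] 383 [216 178  29  51] [458.9 314.6]
navypads top [288.4 207.3]
[... 784 characters left out ...]
.5 342. ]
greybrushinlay top [230.3 207.2] 400 [222 181  20  45] [428.9 307.3]
pins top [239.6 191.1] 153 [234 180   9  33] [486.  276.1]
pins top [219.5 215.5] 161 [217 194   9  34] [397.8 342.1]
pins top [239.1 226.4] 17 [234 225   9   3] [360.9 271. ]
pins side [272.2 301.1] 11 [271 300   4   4] [507.5 311.2]
pins side [269.1 316.6] 17 [267 314   5   6] [495.6 352.1]
pinkinlay top [397.2 149.3] 33 [395 147   9   9] [ 652.8 -287.1]
pinkinlay top [408.  159.1] 349 [395 147  27  26] [ 616.9 -325.9]
pinkinlay top [418.4 169.1] 45 [411 161  11  12] [ 580.6 -362.5]
pinkinlay side [323.2 153.4] 157 [312 147  19  14] [ 619.6 -326. ]
pinkinlay side [334.6 147.6] 9 [332 147   5   3] [ 595.8 -374.5]
```

View pics/crop1.png

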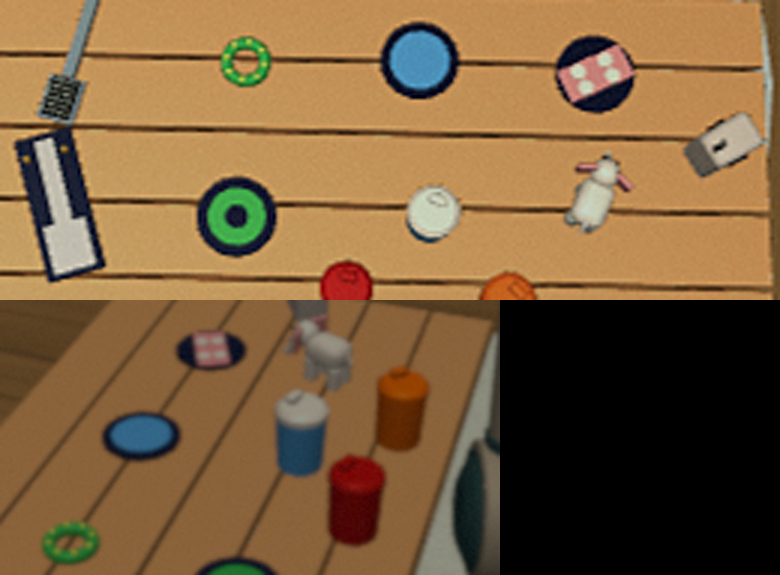

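Crop: it confirms the blue cup with a white lid at top (354,206), with red at (325,231) and orange at (379,233) left out. The elephant's head points away from the robot (up in the image). The brush head is at the near end, and so is the outline's head.

```bash
python3 - <<'E'
from h import *
T=grab_frame("top");S=grab_frame("side")
def mask(im,lo,hi,box):
    x0,y0,x1,y1=box;h=cv2.cvtColor(cv2.resize(im[y0:y1,x0:x1],None,fx=4,fy=4,interpolation=cv2.INTER_CUBIC),cv2.COLOR_RGB2HSV)
    m=cv2.inRange(h,np.array(lo),np.array(hi));n,l,s,c=cv2.connectedComponentsWithStats(m)
    i=1+np.argmax(s[1:,4]);cs,_=cv2.findContours((l==i).astype(np.uint8),cv2.RETR_EXTERNAL,cv2.CHAIN_APPROX_NONE)
    f=lambda p:(np.asarray(p,float)+.5)/4-.5+[x0,y0]
    return f(np.argwhere(l==i)[:,::-1]),f(cs[0][:,0])
def rep(nm,n,pts,z):
    w=np.array([ray(n,p,z) for p in pts]);(cx,cy),(a,b),_=r=cv2.minAreaRect(w.astype(np.float32))
    bp=cv2.boxPoints(r);e=bp[1]-bp[0];e2=bp[2]-bp[1];e=e if np.hypot(*e)>np.hypot(*e2) else e2
    pa=axis(w);print(nm,n,"mean",w.mean(0).round(1),"rect",np.round([cx,cy,a,b],1),"recdeg",round(np.degrees(np.arctan2(e[1],e[0]))%180,1),"pcadeg",round(np.degrees(np.arctan2(pa[1],pa[0]))%180,1))
Y=[("pink",(0,50,110),(179,150,255),(398,150,420,170),(312,147,337,164),6),
 ("brush",(0,0,0),(179,85,255),(222,130,248,178),(198,268,262,310),7),
 ("brushinlay",(0,0,120),(179,70,255),(217,182,242,228),(262,302,340,324),6)]
for nm,lo,hi,bt,bs,z in Y:
    for n,im,b in(("top",T,bt),("side",S,bs)):
        try: rep(nm,n,mask(im,lo,hi,b)[0],z)
        except Exception as e: print(nm,n,e)
for nm,b in(("P_el",(390,142,428,178)),("P_br",(212,175,246,231)),("P_cup",(333,140,366,170)),("P_te",(272,191,305,223))):
    # pads: anything not wood-coloured
    x0,y0,x1,y1=b;h=cv2.cvtColor(cv2.resize(T[y0:y1,x0:x1],None,fx=4,fy=4,interpolation=cv2.INTER_CUBIC),cv2.COLOR_RGB2HSV)
    m=cv2.inRange(h,np.array((100,40,0)),np.array((140,255,120)))
    p=(np.argwhere(m)[:,::-1]+.5)/4-.5+[x0,y0]; hull=cv2.convexHull(p.astype(np.float32))[:,0]
    rep(nm,"top",hull,6)
for nm,lo,hi in(("ele_body",(0,0,150),(179,60,255)),):
    rep(nm,"top",mask(T,lo,hi,(390,180,425,218))[0],50)
print("cup",ray("top",(354,205),77),ray("side",(360.4,189),47), "lamp",ray("top",(190,184),3),ray("side",(229,360),3),"mon",ray("top",(451,184),60))
for nm,X in(("ele",(460,-314,36)),):print(proj("side",X),proj("top",X))
out=cv2.resize(S[130:185,340:400],None,fx=7,fy=7,interpolation=cv2.INTER_CUBIC)
o2=cv2.resize(T[180:220,388:428],None,fx=9,fy=9,interpolation=cv2.INTER_CUBIC)
o=np.zeros((385,780,3),np.uint8);o[:,:420]=out;o[:360,420:]=o2
cv2.imwrite("pics/ele.png",o[...,::-1])
E
```

```text
pink top time passes only in moves, steps and waits
pink side mean [ 619.4 -331.6] rect [ 617.9 -326.9   84.9   88.2] recdeg 108.8 pcadeg 116.3
brush top time passes only in moves, steps and waits
brush side time passes only in moves, steps and waits
brushinlay top time passes only in moves, steps and waits
brushinlay side time passes only in moves, steps and waits
P_el top mean [ 614.3 -316.7] rect [ 615.8 -325.    90.6   88.9] recdeg 2.3 pcadeg 34.3
P_br top mean [413.2 304.3] rect [445.7 311.8 174.7  68. ] recdeg 16.8 pcadeg 18.9
P_cup top mean [ 632.5 -112.4] rect [ 628.5 -113.3   90.9   91.4] recdeg 104.6 pcadeg 83.2
P_te top mean [433.  102.4] rect [434.2 101.   90.6  91.1] recdeg 177.9 pcadeg 37.1Traceback (most recent call last):
  File "<stdin>", line 27, in <module>
  File "<stdin>", line 10, in rep
  File "h.py", line 4, in ray
    m=camera_model(n);d=m["R"].T@np.array([(p[0]-m["cx"])/m["fx"],(p[1]-m["cy"])/m["fy"],1]);c=-m["R"].T@m["t"]
ValueError: time passes only in moves, steps and waits
```

Emit:
{"op": "move_arm", "data": {"deltas": [[[0, 0, 0.4, 0.5, -0.5, 0, -1], [0, 0, 0.7, 1, -1, 0, -1], [0, 0, 0.826, 1, -1, 0, -1], [0, 0, 0.826, 1, -1, 0, -1], [0, 0, 0.826, 1, -1, 0, -1]]]}}

```text
clock: 0.92
tool_pos: [282.1, -396.0, 230.6]
eef_rot: [0.001, 1.0, 0.0, 0.0]
wrist_force: [-0.8, 0.0, 0.9]
opening: 93.7
gripper_force: 0.0
```

```bash
python3 - <<'E'
s=open('h.py').read()
s=s.replace("def ray","CM={n:camera_model(n) for n in('top','side')}\ndef ray").replace("m=camera_model(n)","m=CM[n]")
s+='''
def mask(im,lo,hi,box):
    x0,y0,x1,y1=box;h=cv2.cvtColor(cv2.resize(im[y0:y1,x0:x1],None,fx=4,fy=4,interpolation=cv2.INTER_CUBIC),cv2.COLOR_RGB2HSV)
    l,s=cv2.connectedComponentsWithStats(cv2.inRange(h,np.array(lo),np.array(hi)))[1:3]
    return (np.argwhere(l==1+np.argmax(s[1:,4]))[:,::-1]+.5)/4-.5+[x0,y0]
def rep(nm,n,pts,z):
    w=np.array([ray(n,p,z) for p in pts]);r=cv2.minAreaRect(w.astype(np.float32))
    bp=cv2.boxPoints(r);e=max(bp[1]-bp[0],bp[2]-bp[1],key=lambda v:np.hypot(*v));pa=axis(w);d=lambda v:round(np.degrees(np.arctan2(v[1],v[0]))%180,1)
    print(nm,n,"mean",w.mean(0).round(1),"rect",np.round(r[0]+r[1],1),"deg",d(e),d(pa))
'''
open('h.py','w').write(s)
E
cat > m.py <<'E'
from h import *
T=grab_frame("top");S=grab_frame("side")
cv2.imwrite("pics/t1.png",T[...,::-1]);cv2.imwrite("pics/s1.png",S[...,::-1])
for nm,lo,hi,bt,bs,z in [("pink",(0,30,110),(179,110,255),(398,150,420,170),(312,147,337,164),6),
 ("brush",(0,0,0),(179,85,255),(222,130,248,178),(198,268,262,310),7),
 ("brushinlay",(0,0,120),(179,70,255),(217,182,242,228),(262,302,340,324),6),
 ("ele",(0,0,130),(179,75,255),(390,180,425,218),(352,140,384,170),50)]:
    for n,im,b in(("top",T,bt),("side",S,bs)): rep(nm,n,mask(im,lo,hi,b),z)
print("cup",ray("top",(354,205),77),ray("side",(360.4,189),47),"lamp",ray("top",(190,184),3),ray("side",(229,360),3),"mon",ray("top",(451,184),60))
o=np.zeros((385,780,3),np.uint8);o[:,:420]=cv2.resize(S[130:185,340:400],None,fx=7,fy=7,interpolation=cv2.INTER_CUBIC);o[:360,420:]=cv2.resize(T[180:220,388:428],None,fx=9,fy=9,interpolation=cv2.INTER_CUBIC)
cv2.imwrite("pics/ele.png",o[...,::-1])
print(robot.state()["tool_pos"])
E
python3 m.py
```

```text
pink top mean [ 617.5 -326.8] rect [ 617.3 -326.3   44.4   87. ] deg 116.7 118.9
pink side mean [ 616.3 -324.9] rect [ 617.3 -327.3   42.6   89.2] deg 115.9 114.9
brush top mean [603. 309.] rect [620.9 302.7  48.4 165.4] deg 164.1 166.5
brush side mean [600.9 310.4] rect [612.2 307.4  48.6 187.8] deg 165.1 165.0
brushinlay top mean [428.7 307. ] rect [445.6 311.9 162.5  52.1] deg 17.3 17.3
brushinlay side mean [425.1 307.6] rect [443.8 312.9 156.   44.2] deg 16.8 16.8
ele top mean [ 460.5 -314.1] rect [ 460.9 -314.6   40.9   91.3] deg 153.9 154.6
ele side mean [ 461.2 -322.4] rect [ 466.9 -324.9   40.6   87.7] deg 150.8 141.3
cup [ 435.38034774 -125.90627934] [ 429.99489413 -115.65256337] lamp [510.14607574 457.43682585] [528.98268481 468.47356339] mon [ 517.62144053 -461.45791743]
[ 281.88767535 -396.17196827  230.37272663]
```

View pics/ele.png

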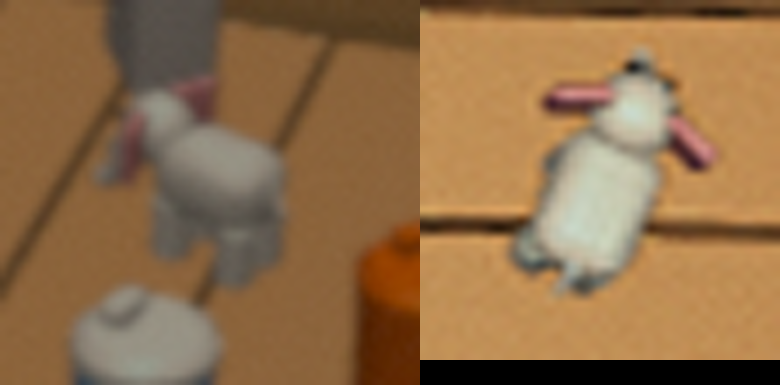

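Elephant crop: the body centre is near top pixel (407.7,202.8). The head points up and slightly right, with the ears at crop (580,97) and (692,142), the tail at (570,285) and the trunk at (642,62).

```bash
python3 - <<'E'
from h import *
f=lambda x,y:(388+(x-420+.5)/9-.5,180+(y+.5)/9-.5)
R=lambda x,y,z:ray("top",f(x,y),z)
e=R(692,142,50)-R(580,97,50);print("ears",np.degrees(np.arctan2(e[0],-e[1])),)
e=R(642,62,30)-R(570,285,45);print("tail-trunk",np.degrees(np.arctan2(e[1],e[0])))
print("body ctr",R(600,203,57),R(600,203,50))
p=mask(cv2.imread("pics/t1.png")[...,::-1],(0,0,130),(179,75,255),(390,195,425,213));rep("body","top",p,55)
from scipy.optimize import least_squares
def bb(n,c,parts):
    a=np.linspace(0,2*np.pi,72);q=np.array([proj(n,(c[0]+r*np.cos(t),c[1]+r*np.sin(t),z)) for r,z in parts for t in a])
    return np.r_[q.min(0),q.max(0)]
S=cv2.imread("pics/s1.png")[...,::-1];T=cv2.imread("pics/t1.png")[...,::-1]
pb=mask(S,(95,80,50),(115,255,255),(345,175,376,212));pl=mask(T,(0,0,120),(179,60,255),(340,190,370,220))
ob=np.r_[pb.min(0),pb.max(0)];ol=np.r_[pl.min(0),pl.max(0)];print(ob,ol)
def fit(fs): 
    r=least_squares(fs,(432,-122));print(r.x.round(1),r.fun.round(1))
fit(lambda c:(bb("side",c,[(27,0),(29,70)])-ob)[[0,2,3]])
fit(lambda c:bb("top",c,[(30.5,70),(30.5,84)])-ol)
E
```

```text
ears -21.337519384549378
tail-trunk -19.743335162932027
body ctr [ 451.89386245 -311.15053895] [ 452.95199954 -312.59362082]
body top mean [ 451.8 -309.8] rect [ 452.1 -309.6   40.7   71.5] deg 153.9 149.4
[351.125 184.375 368.625 204.375] [345.625 196.875 362.875 213.875]
[ 437.  -131.2] [-1.5  1.5 -0.1]
[ 434.1 -126.6] [-0.6 -0.7  0.6  0.7]
```

Emit:
{"op": "move_arm", "data": {"deltas": [[[0, 0, 0, 0.5, -0.5, 0, -1], [0, 0, 0, 1, -1, 0, -1], [0, 0, 0, 1, -1, 0, -1], [0, 0, 0, 1, -1, 0, -1]]]}}

```text
clock: 1.52
tool_pos: [382.4, -295.5, 230.3]
eef_rot: [0.0, 1.0, 0.001, -0.0]
wrist_force: [0.2, -1.4, 0.3]
opening: 94.0
gripper_force: 0.0
```

Emit:
{"op": "move_arm", "data": {"deltas": [[[0, 0, 0, 0.25, -0.5, 0, -1], [0, 0, 0, 0.5, -1, 0, -1], [0, 0, 0, 0.5, -1, 0, -1]]]}}

```text
clock: 1.9
tool_pos: [432.5, -194.2, 230.4]
eef_rot: [-0.0, 1.0, 0.001, -0.0]
wrist_force: [-0.1, -0.1, 0.7]
opening: 93.9
gripper_force: 0.0
```

Emit:
{"op": "move_arm", "data": {"deltas": [[[0, 0, 0, 0.025, -0.4, 0, -1], [0, 0, 0, 0.025, -0.67, 0.1, -1], [0, 0, 0, 0.025, -0.67, 0.5, -1], [0, 0, 0, 0.025, -0.67, 0.9, -1], [0, 0, 0, 0.025, -0.67, 0.9, -1]]]}}

```text
clock: 2.52
tool_pos: [432.1, -129.3, 138.3]
eef_rot: [-0.001, 1.0, -0.001, -0.003]
wrist_force: [0.3, -0.2, 0.4]
opening: 94.0
gripper_force: 0.0
```

Emit:
{"op": "move_arm", "data": {"deltas": [[[0, 0, 0, 0, 0, 0.3, -1], [0, 0, 0, 0, 0, 0.6, -1], [0, 0, 0, 0, 0, 0.9, -1], [0, 0, 0, 0, 0, 0.9, -1], [0, 0, 0, 0, 0, 0.9, -1]]]}}

```text
clock: 3.15
tool_pos: [436.1, -129.6, 52.0]
eef_rot: [0.001, 1.0, -0.001, 0.001]
wrist_force: [0.4, -1.1, 0.2]
opening: 93.9
gripper_force: 0.0
```

```bash
python3 - <<'E'
from h import *
T=grab_frame("top");S=grab_frame("side")
o=np.zeros((480,780,3),np.uint8);o[:,:420]=cv2.resize(S[145:225,320:390],None,fx=6,fy=6,interpolation=cv2.INTER_CUBIC);o[:360,420:]=cv2.resize(T[180:240,325:385],None,fx=6,fy=6,interpolation=cv2.INTER_CUBIC)
cv2.imwrite("pics/g1.png",o[...,::-1])
print(robot.state()["tool_pos"],robot.state()["wrist_force"])
E
```

```text
[ 436.05338363 -129.14795742   52.08621834] [-0.63654724  1.46324858  0.76990104]
```

View pics/g1.png

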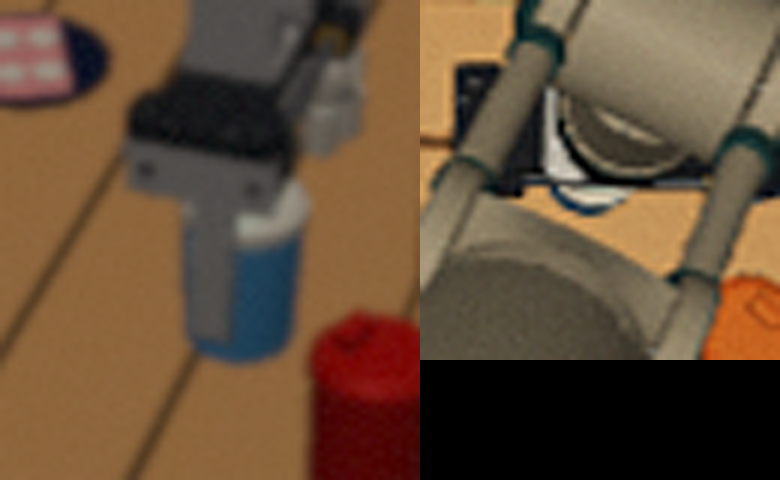

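Side crop: the fingers straddle the blue cup, one finger at crop x 185-235 with the cup at 185-300.

Emit:
{"op": "move_arm", "data": {"deltas": [[[0, 0, 0, 0, 0, 0, 1], [0, 0, 0, 0, 0, 0, 1], [0, 0, 0, 0, 0, 0, 1], [0, 0, 0, 0, 0, 0, 1], [0, 0, 0, 0, 0, 0, 1], [0, 0, 0, 0, 0, 0, 1], [0, 0, 0, 0, 0, 0, 1], [0, 0, 0, 0, 0, 0, 1]]], "newtons": 25}}

```text
clock: 4.25
tool_pos: [434.7, -127.9, 50.5]
eef_rot: [-0.0, 1.0, -0.0, 0.0]
wrist_force: [0.1, 2.3, 2.9]
opening: 59.7
gripper_force: 25.0
```

Emit:
{"op": "move_arm", "data": {"deltas": [[[0, 0, 0, 0, 0, -0.2, 1], [0, 0, 0, 0, 0, -0.5, 1], [0, 0, 0, 0, 0, -0.8, 1], [0, 0, 0, 0, 0, -0.8, 1], [0, 0, 0, 0, 0, -0.8, 1], [0, 0, 0, 0, 0, -0.8, 1]]]}}

```text
clock: 5.0
tool_pos: [433.6, -127.7, 128.9]
eef_rot: [-0.001, 1.0, -0.0, -0.001]
wrist_force: [0.4, 0.3, -1.8]
opening: 59.5
gripper_force: 25.0
```

```bash
python3 - <<'E'
from h import *
S=grab_frame("side");st=robot.state();print(st["tool_pos"],st["wrist_force"],st["opening"])
t=st["tool_pos"]
o=cv2.resize(S[110:200,310:400],None,fx=6,fy=6,interpolation=cv2.INTER_CUBIC)
for dx in(-5,0,5):
  for dz,r in((-51,27),):
    for a in np.linspace(0,2*np.pi,40):
        u=(proj("side",(t[0]+dx+r*np.cos(a),t[1]+r*np.sin(a),t[2]+dz))-[310,110]+.5)*6
        cv2.circle(o,tuple(int(v) for v in u),1,((255,255,0) if dx==0 else (255,0,0) if dx>0 else (0,255,0)),-1)
cv2.imwrite("pics/g2.png",o[...,::-1])
E
```

```text
[ 433.77836063 -127.74647499  129.09605554] [-0.87162343  1.48947236 -1.55019164] 59.717373664577885
```

View pics/g2.png

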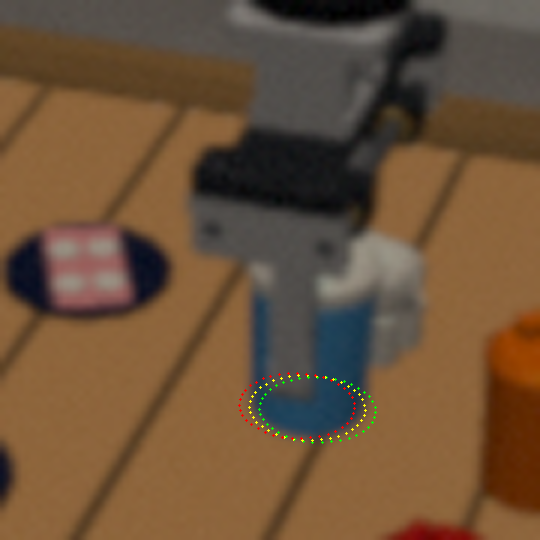

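Side crop: the held cup's foot matches the yellow outline (0 offset) to within about 1 mm.

Emit:
{"op": "move_arm", "data": {"deltas": [[[0, 0, 0, 0.15, -0.02, 0, 1], [0, 0, 0, 0.4, -0.06, 0, 1], [0, 0, 0, 0.7, -0.1, 0, 1], [0, 0, 0, 1, -0.14, 0, 1]]]}}

```text
clock: 5.55
tool_pos: [536.8, -113.8, 130.0]
eef_rot: [0.0, 1.0, -0.0, 0.0]
wrist_force: [0.2, 0.4, -2.6]
opening: 59.9
gripper_force: 25.0
```

Emit:
{"op": "move_arm", "data": {"deltas": [[[0, 0, 0, 0.3, 0, 0, 1], [0, 0, 0, 0.6, 0, 0, 1], [0, 0, 0, 0.85, 0, 0, 1], [0, 0, 0, 0.96, 0, 0, 1], [0, 0, 0, 0.96, 0, 0, 1], [0, 0, 0, 0.96, 0, 0.2, 1], [0, 0, 0, 0.96, 0, 0.4, 1], [0, 0, 0, 0.96, 0, 0.5, 1], [0, 0, 0, 0.96, 0, 0.5, 1], [0, 0, 0, 0.96, 0, 0.5, 1]]]}}

```text
clock: 6.8
tool_pos: [631.1, -114.3, 81.3]
eef_rot: [0.0, 1.0, -0.0, 0.001]
wrist_force: [0.0, 0.0, -1.9]
opening: 59.7
gripper_force: 25.0
```

```bash
python3 - <<'E'
from h import *
S=grab_frame("side");st=robot.state();print(st["tool_pos"],st["wrist_force"],st["opening"])
for _ in range(1):
    p=mask(S,(95,80,40),(115,255,255),(265,140,330,215));print(p.min(0),p.max(0))
E
```

```text
[ 631.24281635 -114.31982791   81.43866448] [ 0.66905897  0.57755459 -1.72449791] 59.60597095781539
[282.625 164.375] [309.875 196.875]
```

Emit:
{"op": "move_arm", "data": {"deltas": [[[0, 0, 0, -0.01, -0.01, 0.1, 1], [0, 0, 0, -0.01, -0.01, 0.18, 1], [0, 0, 0, -0.01, -0.01, 0.22, 1], [0, 0, 0, -0.01, -0.01, 0.24, 1], [0, 0, 0, -0.01, -0.01, 0.24, 1], [0, 0, 0, -0.01, -0.01, 0.245, 1], [0, 0, 0, -0.01, -0.01, 0.245, 1]]]}}

```text
clock: 7.72
tool_pos: [630.1, -113.0, 56.5]
eef_rot: [0.0, 1.0, -0.0, 0.001]
wrist_force: [-0.8, 1.6, 2.1]
opening: 59.8
gripper_force: 25.0
```

```bash
python3 - <<'E'
from h import *
st=robot.state();print(st["tool_pos"],st["wrist_force"],st["opening"])
E
```

```text
[ 630.07339107 -113.04985696   56.54781028] [-0.75202656  1.62707359  2.10134326] 59.75675090368481
```

Emit:
{"op": "move_arm", "data": {"deltas": [[[0, 0, 0, 0, 0, 0, 0.2], [0, 0, 0, 0, 0, 0, -0.5], [0, 0, 0, 0, 0, 0, -1], [0, 0, 0, 0, 0, 0, -1], [0, 0, 0, 0, 0, 0, -1], [0, 0, 0, 0, 0, -0.3, -1], [0, 0, 0, 0, 0, -0.7, -1], [0, 0, 0, 0, 0, -1, -1], [0, 0, 0, 0, 0, -1, -1]]]}}

```text
clock: 8.85
tool_pos: [631.4, -113.6, 158.6]
eef_rot: [0.001, 1.0, -0.0, 0.003]
wrist_force: [-0.9, 0.3, 1.1]
opening: 93.7
gripper_force: 0.0
```

Emit:
{"op": "move_arm", "data": {"deltas": [[[0, 0, 0, -0.4, 0.4, 0, -1], [0, 0, 0, -0.8, 0.8, 0, -1], [0, 0, 0, -1, 1, 0, -1], [0, 0, 0, -1, 1, 0, -1]]]}}

```text
clock: 9.35
tool_pos: [527.6, -213.8, 154.5]
eef_rot: [-0.001, 1.0, -0.002, -0.001]
wrist_force: [0.4, -0.1, -0.6]
opening: 94.1
gripper_force: 0.0
```

Emit:
{"op": "move_arm", "data": {"deltas": [[[0, 0, 0.3, -0.4, 0.4, 0, -1], [0, 0, 0.6, -0.77, 0.8, 0, -1], [0, 0, 0.716, -0.77, 0.99, 0, -1], [0, 0, 0.716, -0.77, 0.99, 0, -1], [0, 0, 0.716, -0.77, 0.99, 0, -1]]]}}

```text
clock: 9.98
tool_pos: [453.7, -310.8, 155.4]
eef_rot: [-0.001, 0.984, -0.177, -0.0]
wrist_force: [-0.1, 0.5, 0.1]
opening: 94.1
gripper_force: 0.0
```

```bash
python3 - <<'E'
from h import *
S=grab_frame("side");T=grab_frame("top");st=robot.state();print(st["tool_pos"],st["eef_rot"],st["opening"])
o=np.zeros((480,780,3),np.uint8);o[:,:420]=cv2.resize(S[130:210,280:350],None,fx=6,fy=6,interpolation=cv2.INTER_CUBIC);o[:360,420:]=cv2.resize(T[125:185,325:385],None,fx=6,fy=6,interpolation=cv2.INTER_CUBIC)
cv2.imwrite("pics/g3.png",o[...,::-1])
pl=mask(T,(0,0,120),(179,60,255),(330,130,370,175));print((pl.min(0)+pl.max(0))/2,ray("top",(pl.min(0)+pl.max(0))/2,83))
E
```

```text
[ 453.54369134 -310.71946689  155.67049897] [-4.09602367e-04  9.84212172e-01 -1.76992140e-01 -1.20836467e-04] 93.74282190576231
[350.25  148.875] [ 629.47938068 -111.31127585]
```

View pics/g3.png

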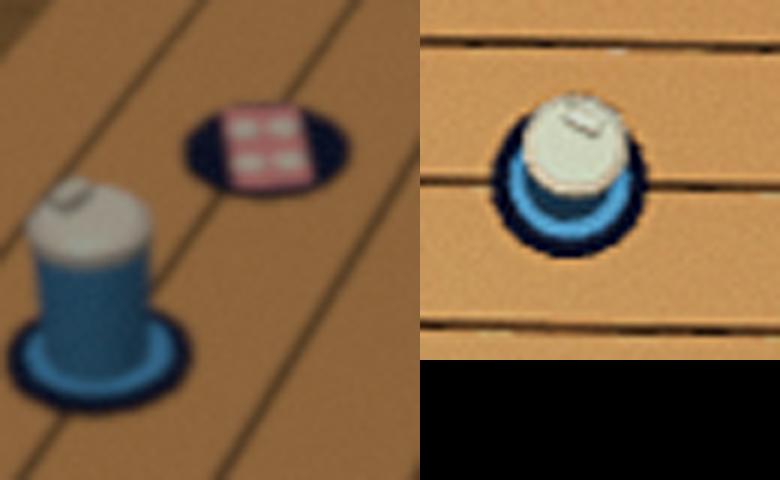

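Both views show the cup upright and centred on its pad: a blue ring is visible all round it at side crop (97,350). Next, the elephant.

Emit:
{"op": "move_arm", "data": {"deltas": [[[0, 0, 0, -0.01, 0.01, 0.3, -1], [0, 0, 0, -0.01, 0.01, 0.6, -1], [0, 0, 0, -0.01, 0.01, 0.85, -1], [0, 0, 0, -0.01, 0.01, 1, -1], [0, 0, 0, -0.01, 0.01, 1, -1], [0, 0, 0, -0.01, 0.01, 1, -1]]]}}

```text
clock: 10.82
tool_pos: [452.2, -312.9, 56.8]
eef_rot: [0.0, 0.984, -0.178, 0.001]
wrist_force: [0.5, -0.6, 0.2]
opening: 94.1
gripper_force: 0.0
```

Emit:
{"op": "move_arm", "data": {"deltas": [[[0, 0, 0, 0, 0, 0.055, -1], [0, 0, 0, 0, 0, 0.055, -1], [0, 0, 0, 0, 0, 0.055, 0], [0, 0, 0, 0, 0, 0.055, 1], [0, 0, 0, 0, 0, 0.055, 1], [0, 0, 0, 0, 0, 0.055, 1], [0, 0, 0, 0, 0, 0.055, 1], [0, 0, 0, 0, 0, 0.055, 1], [0, 0, 0, 0, 0, 0.055, 1], [0, 0, 0, 0, 0, 0.055, 1]]], "newtons": 20}}

```text
clock: 12.08
tool_pos: [451.3, -312.4, 50.5]
eef_rot: [-0.0, 0.984, -0.178, -0.0]
wrist_force: [0.8, 1.5, 0.3]
opening: 40.1
gripper_force: 20.0
```

Emit:
{"op": "move_arm", "data": {"deltas": [[[0, 0, 0, 0, 0, 0, 1], [0, 0, 0, 0, 0, -0.1, 1], [0, 0, 0, 0, 0, -0.3, 1], [0, 0, 0, 0, 0, -0.5, 1], [0, 0, 0, 0, 0, -0.5, 1], [0, 0, 0, 0, 0, -0.5, 1]]]}}

```text
clock: 12.82
tool_pos: [451.0, -312.5, 100.1]
eef_rot: [0.0, 0.984, -0.178, -0.0]
wrist_force: [0.4, 0.3, -1.2]
opening: 40.3
gripper_force: 20.0
```

```bash
python3 - <<'E'
from h import *
S=grab_frame("side");st=robot.state();print(st["tool_pos"],st["eef_rot"],st["opening"],st["wrist_force"])
t=st["tool_pos"];th=np.radians(-20.5)
o=cv2.resize(S[95:185,330:420],None,fx=6,fy=6,interpolation=cv2.INTER_CUBIC)
for a in(-18,18):
  for b in(-10.5,10.5):
    u=(proj("side",(t[0]+a*np.cos(th)-b*np.sin(th),t[1]+a*np.sin(th)+b*np.cos(th),t[2]-50))-[330,95]+.5)*6
    cv2.circle(o,tuple(int(v) for v in u),4,(255,255,0) if a>0 else (255,0,0),-1)
cv2.imwrite("pics/g4.png",o[...,::-1])
E
```

```text
[ 450.85460868 -312.32866793   99.74617096] [-2.46572235e-04  9.84007209e-01 -1.78127337e-01 -6.35075610e-04] 39.819951151198566 [-0.22639909 -0.42572801 -1.80183129]
```

View pics/g4.png

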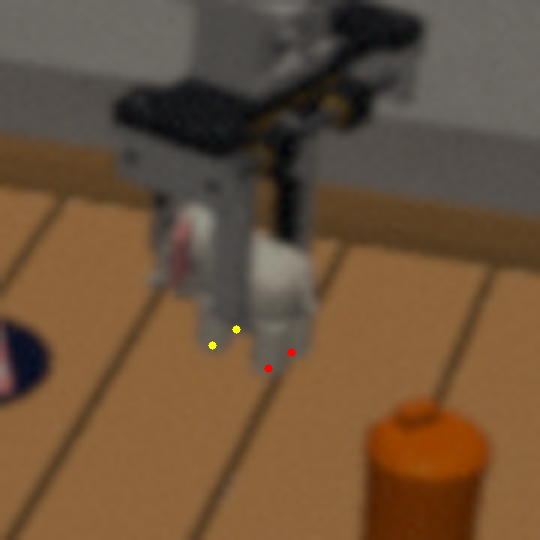

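Side crop: the elephant is held upright, and the predicted foot marks fall on its feet at (212,346), (268,370) and (295,352).

Emit:
{"op": "move_arm", "data": {"deltas": [[[0, 0, 0, 0.2, -0.06, 0, 1], [0, 0, 0, 0.5, -0.15, 0, 1], [0, 0, 0, 0.8, -0.25, 0, 1], [0, 0, 0, 0.8, -0.25, 0, 1]]]}}

```text
clock: 13.38
tool_pos: [536.6, -317.2, 99.1]
eef_rot: [-0.0, 0.984, -0.177, -0.0]
wrist_force: [0.1, 0.9, -0.6]
opening: 39.5
gripper_force: 20.0
```

Emit:
{"op": "move_arm", "data": {"deltas": [[[0, 0, 0.15, 0.25, -0.06, 0, 1], [0, 0, 0.35, 0.5, -0.12, 0, 1], [0, 0, 0.55, 0.7, -0.2, 0, 1], [0, 0, 0.75, 0.8, -0.2, 0, 1], [0, 0, 0.75, 0.8, -0.2, 0, 1], [0, 0, 0.75, 0.8, -0.2, 0, 1]]]}}

```text
clock: 14.12
tool_pos: [615.5, -326.3, 99.8]
eef_rot: [-0.0, 0.934, -0.358, -0.001]
wrist_force: [-0.9, 0.7, -1.8]
opening: 39.8
gripper_force: 20.0
```

Emit:
{"op": "move_arm", "data": {"deltas": [[[0, 0, 0.2, 0, 0, 0, 1], [0, 0, 0.5, 0, 0, 0, 1], [0, 0, 0.754, 0, 0, 0, 1], [0, 0, 0.754, 0, 0, 0, 1], [0, 0, 0.754, 0, 0, 0, 1]]]}}

```text
clock: 14.75
tool_pos: [616.5, -326.6, 100.5]
eef_rot: [0.0, 0.85, -0.526, -0.0]
wrist_force: [1.1, 0.1, -1.9]
opening: 39.9
gripper_force: 20.0
```

```bash
cat > st.py <<'E'
from h import *
import sys
st=robot.state();q=st["eef_rot"];psi=2*np.arctan2(q[2],q[1]);psi=(psi+np.pi)%(2*np.pi)-np.pi
t=st["tool_pos"];print(t.round(1),"psi",round(np.degrees(psi),2),"open",round(st["opening"],1),"F",st["wrist_force"].round(1))
if len(sys.argv)>1:
    x,y,z,p=map(float,sys.argv[1:5]);d=np.array([x,y])-t[:2];c,s=np.cos(psi),np.sin(psi)
    print("turn",round(-(np.radians(p)-psi)/.5,3),"shift",np.round([(d@[c,s])/100,(d@[s,-c])/100,(t[2]-z)/100],3))
E
python3 st.py 617.3 -326.3 57 -63.6
python3 - <<'E'
from h import *
for n,f,b in(("top","pics/t1.png",(398,150,420,170)),("side","pics/s1.png",(312,147,337,164))):
    im=cv2.imread(f)[...,::-1];x0,y0,x1,y1=b
    g=cv2.resize(im[y0:y1,x0:x1],None,fx=6,fy=6,interpolation=cv2.INTER_CUBIC);h=cv2.cvtColor(g,cv2.COLOR_RGB2HSV)
    for th in(50,60,70):
        nn,l,s,c=cv2.connectedComponentsWithStats(cv2.inRange(h,np.array((0,0,110)),np.array((179,th,255))))
        w=np.array([ray(n,(c[i]+.5)/6-.5+[x0,y0],6) for i in range(1,nn) if 60<s[i][4]<1200]);print(n,th,w.round(1).tolist(),w.mean(0).round(1) if len(w) else "")
E
```

```text
[ 616.5 -326.6  100.5] psi -63.5 open 39.9 F [ 1.1  0.1 -1.9]
turn 0.004 shift [ 0.001 -0.008  0.435]
top 50 [[634.5, -337.7], [618.9, -305.2], [615.6, -346.5], [599.9, -314.1]] [ 617.3 -325.9]
top 60 [[634.7, -337.8], [619.2, -305.2], [615.6, -346.6], [599.9, -314.1]] [ 617.3 -325.9]
top 70 [[619.3, -305.2], [599.9, -314.1]] [ 609.6 -309.7]
side 50 [[613.8, -346.6], [633.7, -336.5], [598.9, -313.1], [618.7, -304.2]] [ 616.3 -325.1]
side 60 [[613.5, -346.5], [633.9, -336.5], [598.6, -313.7], [619.3, -303.5]] [ 616.3 -325.1]
side 70 [[613.9, -346.3], [633.9, -336.3], [598.8, -313.7], [619.2, -303.7]] [ 616.4 -325. ]
```

Emit:
{"op": "move_arm", "data": {"deltas": [[[0, 0, 0.035, -0.005, -0.01, 0.1, 1], [0, 0, 0.035, -0.005, -0.01, 0.25, 1], [0, 0, 0.035, -0.005, -0.01, 0.35, 1], [0, 0, 0.035, -0.005, -0.01, 0.39, 1], [0, 0, 0.035, -0.005, -0.01, 0.4, 1], [0, 0, 0.035, -0.005, -0.01, 0.4, 1]]]}}

```text
clock: 15.5
tool_pos: [617.9, -325.9, 60.7]
eef_rot: [0.0, 0.845, -0.534, 0.0]
wrist_force: [0.0, -0.3, -1.1]
opening: 40.1
gripper_force: 20.0
```

Emit:
{"op": "move_arm", "data": {"deltas": [[[0, 0, 0, 0, 0, 0.01, 1], [0, 0, 0, 0, 0, 0.015, 1], [0, 0, 0, 0, 0, 0.02, 1], [0, 0, 0, 0, 0, 0.025, 1], [0, 0, 0, 0, 0, 0.03, 1], [0, 0, 0, 0, 0, 0.035, 1], [0, 0, 0, 0, 0, 0.035, 1]]]}}

```text
clock: 16.38
tool_pos: [617.6, -325.7, 56.9]
eef_rot: [0.0, 0.845, -0.534, -0.0]
wrist_force: [0.5, 0.5, -1.8]
opening: 39.9
gripper_force: 20.0
```

```bash
python3 st.py; python3 - <<'E'
from h import *
S=grab_frame("side")
cv2.imwrite("pics/g5.png",cv2.resize(S[100:190,280:370],None,fx=6,fy=6,interpolation=cv2.INTER_CUBIC)[...,::-1])
E
```

```text
[ 617.6 -325.7   56.9] psi -64.61 open 39.9 F [ 0.5  0.5 -1.8]
```

View pics/g5.png

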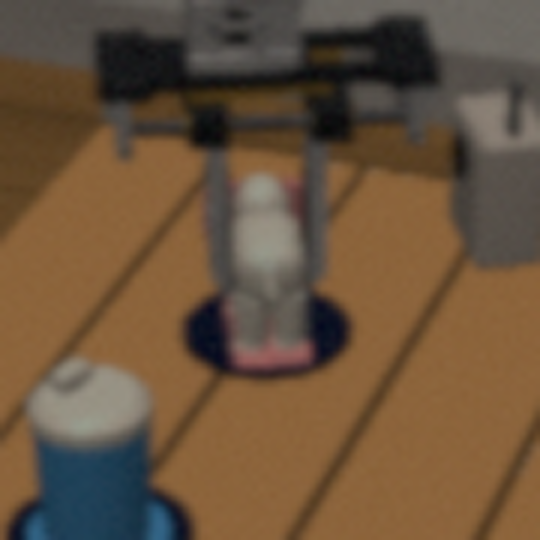

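Side crop: the elephant is just above its pad, with the feet at about (248,345) and (290,343) over the marks. It carries its full weight still, so I lower it a little more.

Emit:
{"op": "move_arm", "data": {"deltas": [[[0, 0, 0, 0, 0, 0.003, 1], [0, 0, 0, 0, 0, 0.006, 1], [0, 0, 0, 0, 0, 0.009, 1], [0, 0, 0, 0, 0, 0.009, 1], [0, 0, 0, 0, 0, 0.009, 1]]]}}

```text
clock: 17.05
tool_pos: [617.7, -325.7, 56.5]
eef_rot: [0.0, 0.845, -0.534, 0.0]
wrist_force: [-0.9, 0.0, 2.0]
opening: 39.5
gripper_force: 20.0
```

```bash
python3 st.py
```

```text
[ 617.7 -325.7   56.5] psi -64.61 open 39.5 F [-0.9  0.   2. ]
```

Emit:
{"op": "move_arm", "data": {"deltas": [[[0, 0, 0, 0, 0, 0, 0.1], [0, 0, 0, 0, 0, 0, -0.2], [0, 0, 0, 0, 0, 0, -1], [0, 0, 0, 0, 0, 0, -1], [0, 0, 0, 0, 0, 0, -1], [0, 0, 0, 0, 0, -0.1, -1], [0, 0, 0, 0, 0, -0.4, -1], [0, 0, 0, 0, 0, -0.8, -1], [0, 0, 0, 0, 0, -1, -1], [0, 0, 0, 0, 0, -1, -1]]]}}

```text
clock: 18.3
tool_pos: [618.9, -326.5, 159.0]
eef_rot: [0.0, 0.845, -0.534, 0.003]
wrist_force: [-0.3, -0.0, 0.9]
opening: 93.8
gripper_force: 0.0
```

Emit:
{"op": "move_arm", "data": {"deltas": [[[0, 0, -0.35, -0.4, -0.2, 0, -1], [0, 0, -0.7, -0.8, -0.4, 0, -1], [0, 0, -1, -0.9, -0.43, 0, -1], [0, 0, -1, -0.9, -0.43, 0, -1]]]}}

```text
clock: 18.8
tool_pos: [617.3, -224.7, 155.1]
eef_rot: [-0.0, 0.951, -0.309, -0.001]
wrist_force: [0.9, 0.8, 0.8]
opening: 93.8
gripper_force: 0.0
```

Emit:
{"op": "move_arm", "data": {"deltas": [[[0, 0, -0.35, -0.3, -0.4, 0, -1], [0, 0, -0.7, -0.59, -0.81, 0, -1], [0, 0, -1, -0.59, -0.81, 0, -1], [0, 0, -1, -0.59, -0.81, 0, -1]]]}}

```text
clock: 19.3
tool_pos: [617.8, -126.1, 155.5]
eef_rot: [0.0, 0.998, -0.066, -0.0]
wrist_force: [-0.7, -0.8, -0.3]
opening: 94.0
gripper_force: 0.0
```

Emit:
{"op": "move_arm", "data": {"deltas": [[[0, 0, -0.256, -0.06, -0.5, 0, -1], [0, 0, -0.256, -0.13, -0.99, 0, -1], [0, 0, -0.256, -0.13, -0.99, 0, -1]]]}}

```text
clock: 19.68
tool_pos: [617.3, -24.2, 155.7]
eef_rot: [-0.0, 1.0, -0.001, -0.0]
wrist_force: [0.2, -0.4, -0.0]
opening: 93.5
gripper_force: 0.0
```

Emit:
{"op": "move_arm", "data": {"deltas": [[[0, 0, 0, 0, -0.5, 0, -1], [0, 0, 0, 0, -1, 0, -1], [0, 0, 0, 0, -1, 0, -1], [0, 0, 0, 0, -1, 0, -1]]]}}

```text
clock: 20.18
tool_pos: [617.9, 72.3, 155.8]
eef_rot: [0.001, 1.0, -0.001, -0.0]
wrist_force: [0.0, -0.5, 0.3]
opening: 94.1
gripper_force: 0.0
```

```bash
python3 st.py 621 97 28 0; python3 - <<'E'
from h import *
S=grab_frame("side");T=grab_frame("top")
o=np.zeros((360,760,3),np.uint8);o[:,:360]=cv2.resize(S[120:180,290:350],None,fx=6,fy=6,interpolation=cv2.INTER_CUBIC);o[:,400:]=cv2.resize(T[130:190,378:438],None,fx=6,fy=6,interpolation=cv2.INTER_CUBIC)
cv2.imwrite("pics/g6.png",o[...,::-1])
E
```

```text
[617.9  72.3 155.8] psi -0.13 open 94.1 F [ 0.  -0.5  0.3]
turn -0.004 shift [ 0.031 -0.247  1.278]
```

View pics/g6.png

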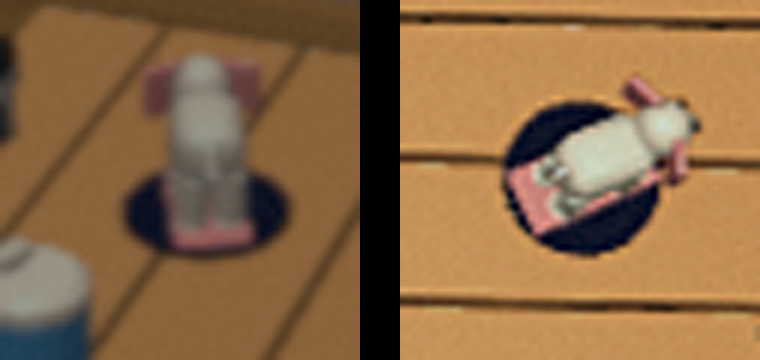

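Both crops: the elephant stands upright on its pink oblong, aligned with it, with the pink strip left visible behind its rear feet at top crop (535,205). Next, the teether.

Emit:
{"op": "move_arm", "data": {"deltas": [[[0, 0, 0, 0.03, -0.25, 0.2, -1], [0, 0, 0, 0.03, -0.25, 0.5, -1], [0, 0, 0, 0.03, -0.25, 0.8, -1], [0, 0, 0, 0.03, -0.25, 1, -1], [0, 0, 0, 0.03, -0.25, 1, -1], [0, 0, 0, 0.03, -0.25, 1, -1]]]}}

```text
clock: 21.02
tool_pos: [621.3, 98.2, 56.9]
eef_rot: [0.0, 1.0, -0.001, 0.001]
wrist_force: [-0.1, -0.2, 0.2]
opening: 94.1
gripper_force: 0.0
```

Emit:
{"op": "move_arm", "data": {"deltas": [[[0, 0, 0, 0, 0, 0.12, -1], [0, 0, 0, 0, 0, 0.22, -1], [0, 0, 0, 0, 0, 0.27, -1], [0, 0, 0, 0, 0, 0.27, -1], [0, 0, 0, 0, 0, 0.27, -1]]]}}

```text
clock: 21.65
tool_pos: [620.7, 99.2, 29.2]
eef_rot: [0.0, 1.0, 0.0, 0.0]
wrist_force: [1.0, 0.5, -0.1]
opening: 93.7
gripper_force: 0.0
```

Emit:
{"op": "move_arm", "data": {"deltas": [[[0, 0, 0, 0, 0, 0, 1], [0, 0, 0, 0, 0, 0, 1], [0, 0, 0, 0, 0, 0, 1], [0, 0, 0, 0, 0, 0, 1], [0, 0, 0, 0, 0, 0, 1], [0, 0, 0, 0, 0, 0, 1], [0, 0, 0, 0, 0, 0, 1]]], "newtons": 12}}

```text
clock: 22.52
tool_pos: [620.5, 99.1, 29.1]
eef_rot: [0.0, 1.0, 0.0, 0.0]
wrist_force: [0.2, 0.4, 1.3]
opening: 60.7
gripper_force: 12.0
```

```bash
python3 st.py; python3 - <<'E'
from h import *
S=grab_frame("side");p=mask(S,(40,60,40),(80,255,255),(245,205,295,255));c=(p.min(0)+p.max(0))/2;print(c,ray("side",c,7.5))
E
```

```text
[620.5  99.1  29.1] psi 0.02 open 60.7 F [0.2 0.4 1.3]
[271.25  231.375] [613.33705575  93.10823541]
```

Emit:
{"op": "move_arm", "data": {"deltas": [[[0, 0, 0, 0, 0, -0.2, 1], [0, 0, 0, 0, 0, -0.5, 1], [0, 0, 0, 0, 0, -0.5, 1], [0, 0, 0, -0.3, 0, -0.5, 1], [0, 0, 0, -0.65, -0.02, -0.5, 1], [0, 0, 0, -1, -0.03, -0.5, 1], [0, 0, 0, -1, -0.03, -0.5, 1]]]}}

```text
clock: 23.45
tool_pos: [516.4, 102.1, 77.6]
eef_rot: [0.0, 1.0, 0.0, -0.003]
wrist_force: [0.8, 0.2, -0.3]
opening: 60.8
gripper_force: 12.0
```

Emit:
{"op": "move_arm", "data": {"deltas": [[[0, 0, 0, -0.3, 0, 0, 1], [0, 0, 0, -0.6, 0, 0, 1], [0, 0, 0, -0.86, 0, 0, 1], [0, 0, 0, -0.86, 0, 0, 1], [0, 0, 0, -0.86, 0, 0.2, 1], [0, 0, 0, -0.86, 0, 0.34, 1], [0, 0, 0, -0.86, 0, 0.34, 1], [0, 0, 0, -0.86, 0, 0.34, 1]]]}}

```text
clock: 24.45
tool_pos: [436.0, 102.0, 45.2]
eef_rot: [0.0, 1.0, 0.0, 0.001]
wrist_force: [0.3, 0.3, -1.1]
opening: 60.6
gripper_force: 12.0
```

```bash
python3 st.py 434.1 102 35 0; python3 - <<'E'
from h import *
S=grab_frame("side")
cv2.imwrite("pics/g7.png",cv2.resize(S[200:280,285:385],None,fx=6,fy=6,interpolation=cv2.INTER_CUBIC)[...,::-1])
E
```

```text
[436.  102.   45.2] psi 0.01 open 60.6 F [ 0.3  0.3 -1.1]
turn 0.0 shift [-0.019  0.     0.102]
```

View pics/g7.png

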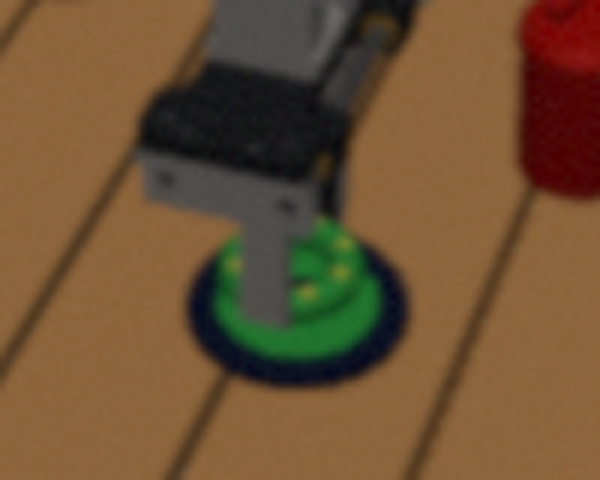

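Side crop: the teether ring (centre about (291,265)) hangs above the green inlay (centre about (297,300)). It needs a 2 mm shift, then lowering.

Emit:
{"op": "move_arm", "data": {"deltas": [[[0, 0, 0, -0.02, 0, 0.04, 1], [0, 0, 0, -0.02, 0, 0.07, 1], [0, 0, 0, -0.02, 0, 0.09, 1], [0, 0, 0, -0.02, 0, 0.1, 1], [0, 0, 0, -0.02, 0, 0.105, 1], [0, 0, 0, -0.02, 0, 0.105, 1]]]}}

```text
clock: 25.25
tool_pos: [432.4, 102.0, 35.0]
eef_rot: [0.0, 1.0, 0.0, 0.0]
wrist_force: [-2.6, -0.1, 5.6]
opening: 60.6
gripper_force: 12.0
```

```bash
python3 st.py 434.1 102 35 0
```

```text
[432.4 102.   35. ] psi 0.02 open 60.6 F [-2.6 -0.1  5.6]
turn 0.001 shift [0.017 0.    0.   ]
```

Emit:
{"op": "move_arm", "data": {"deltas": [[[0, 0, 0, 0, 0, -0.02, 1], [0, 0, 0, 0.015, 0, -0.02, 1], [0, 0, 0, 0.015, 0, -0.02, 1], [0, 0, 0, 0.015, 0, -0.01, 1], [0, 0, 0, 0.015, 0, -0.003, 1], [0, 0, 0, 0.015, 0, -0.003, 1], [0, 0, 0, 0.015, 0, -0.003, 1]]]}}

```text
clock: 26.12
tool_pos: [433.9, 102.0, 35.1]
eef_rot: [0.0, 1.0, 0.0, 0.0]
wrist_force: [-1.1, -0.2, 4.7]
opening: 60.8
gripper_force: 12.0
```

```bash
python3 st.py 434.1 102 35 0
```

```text
[433.9 102.   35.1] psi 0.02 open 60.8 F [-1.1 -0.2  4.7]
turn 0.001 shift [0.002 0.    0.001]
```

Emit:
{"op": "move_arm", "data": {"deltas": [[[0, 0, 0, 0, 0, 0, 0], [0, 0, 0, 0, 0, 0, -1], [0, 0, 0, 0, 0, 0, -1], [0, 0, 0, 0, 0, 0, -1], [0, 0, 0, 0, 0, 0, -1], [0, 0, 0, 0, 0, -0.1, -1], [0, 0, 0, 0, 0, -0.4, -1], [0, 0, 0, 0, 0, -0.8, -1], [0, 0, 0, 0, 0, -1, -1], [0, 0, 0, 0, 0, -1, -1]]]}}

```text
clock: 27.38
tool_pos: [435.3, 102.2, 136.8]
eef_rot: [-0.0, 1.0, 0.0, 0.002]
wrist_force: [0.1, 0.3, 0.7]
opening: 94.0
gripper_force: 0.0
```

```bash
python3 st.py; python3 - <<'E'
from h import *
T=cv2.imread("pics/t1.png")[...,::-1];S=cv2.imread("pics/s1.png")[...,::-1]
for n,im,b in(("top",T,(222,128,250,182)),("side",S,(195,262,262,310))):
    p=mask(im,(0,0,0),(179,85,255),b)
    w=np.array([ray(n,q,7) for q in p])
    d=np.array([np.cos(np.radians(165)),np.sin(np.radians(165))])
    for _ in range(3):
        s=w@d;h=w[s<s.min()+85];a=axis(h[(h@d)>s.min()+6]);d=a*np.sign(a@d)
    s=w@d;h=w[s<s.min()+85];nrm=np.array([-d[1],d[0]])
    prof=[round(float(np.ptp((w[(s>k)&(s<k+8)]@nrm))),0) if ((s>k)&(s<k+8)).any() else 0 for k in np.arange(s.min(),s.max(),8)]
    lat=np.median(h@nrm);end=d*s.min()+nrm*lat
    print(n,"ang",np.degrees(np.arctan2(d[1],d[0])),"len",np.ptp(s),"end",end,"mid",end+80*d,prof)
    e2=d*s.max()+nrm*lat;print("head end -80:",e2-80*d)
S=grab_frame("side");T=grab_frame("top")
o=np.zeros((480,780,3),np.uint8);o[:,:480]=cv2.resize(S[245:325,190:270],None,fx=6,fy=6,interpolation=cv2.INTER_CUBIC);o[:,480:]=cv2.resize(T[120:200,205:255],None,fx=6,fy=6,interpolation=cv2.INTER_CUBIC)
cv2.imwrite("pics/g8.png",o[...,::-1])
p=mask(S,(40,60,40),(80,255,255),(300,220,370,280));print(p.min(0),p.max(0))
E
```

```text
[435.3 102.2 136.8] psi 0.02 open 94.0 F [0.1 0.3 0.7]
top ang 165.7730698934846 len 185.10987756619272 end [701.75051127 284.59615713] mid [624.20411978 304.25719743] [17.0, 17.0, 17.0, 17.0, 17.0, 17.0, 17.0, 18.0, 18.0, 19.0, 19.0, 18.0, 17.0, 47.0, 46.0, 47.0, 47.0, 46.0, 46.0, 48.0, 41.0, 26.0, 42.0, 3.0]
head end -80: [599.86436484 310.42827637]
side ang 165.60673067859614 len 187.76489922659852 end [702.99029709 283.41098217] mid [625.50130726 303.29707054] [18.0, 20.0, 20.0, 20.0, 20.0, 20.0, 20.0, 20.0, 20.0, 21.0, 22.0, 21.0, 20.0, 45.0, 47.0, 47.0, 48.0, 48.0, 48.0, 48.0, 46.0, 14.0, 12.0, 5.0]
head end -80: [598.60788234 310.19876104]
[320.125 237.375] [348.125 259.875]
```

View pics/g8.png

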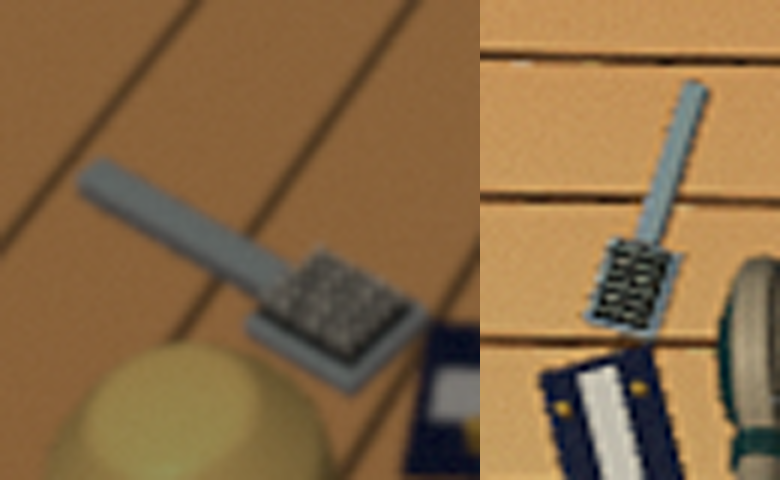

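Crop: the brush lies bristles up, handle end at side crop (95,170) and head at (335,310). The top view agrees. Brush middle ≈ (623,303), axis 165.7°.

Emit:
{"op": "move_arm", "data": {"deltas": [[[0, 0, 0, 0.4, -0.4, 0, -1], [0, 0, 0, 0.8, -0.8, 0, -1], [0, 0, 0, 0.94, -1, 0, -1], [0, 0, 0, 0.94, -1, 0, -1]]]}}

```text
clock: 27.98
tool_pos: [527.8, 202.9, 132.9]
eef_rot: [0.0, 1.0, 0.001, -0.001]
wrist_force: [0.6, -0.5, -0.1]
opening: 94.0
gripper_force: 0.0
```

Emit:
{"op": "move_arm", "data": {"deltas": [[[0, 0, 0.2, 0.4, -0.4, 0, -1], [0, 0, 0.5, 0.8, -0.8, 0, -1], [0, 0, 0.5, 0.94, -1, 0, -1], [0, 0, 0.5, 0.94, -1, 0, -1], [0, 0, 0.5, 0.94, -1, 0, -1]]]}}

```text
clock: 28.6
tool_pos: [620.2, 300.3, 134.2]
eef_rot: [0.001, 0.992, -0.125, -0.001]
wrist_force: [0.7, 0.4, -0.5]
opening: 94.1
gripper_force: 0.0
```

```bash
python3 st.py 623 303 28 -14.3
```

```text
[620.2 300.3 134.2] psi -14.33 open 94.1 F [ 0.7  0.4 -0.5]
turn -0.001 shift [ 0.021 -0.033  1.062]
```

Emit:
{"op": "move_arm", "data": {"deltas": [[[0, 0, 0, 0.02, -0.03, 0.3, -0.5], [0, 0, 0, 0.02, -0.03, 0.6, -0.5], [0, 0, 0, 0.02, -0.03, 0.85, -0.5], [0, 0, 0, 0.02, -0.03, 1, -0.5], [0, 0, 0, 0.02, -0.03, 1, -0.5], [0, 0, 0, 0.02, -0.03, 1, -0.5]]]}}

```text
clock: 29.35
tool_pos: [625.2, 304.4, 36.1]
eef_rot: [-0.0, 0.992, -0.125, 0.001]
wrist_force: [0.5, -0.2, -0.5]
opening: 70.5
gripper_force: 0.0
```

Emit:
{"op": "move_arm", "data": {"deltas": [[[0, 0, 0, 0, 0, 0.06, -0.5], [0, 0, 0, 0, 0, 0.06, -0.5], [0, 0, 0, 0, 0, 0.06, 1], [0, 0, 0, 0, 0, 0.06, 1], [0, 0, 0, 0, 0, 0.06, 1], [0, 0, 0, 0, 0, 0.06, 1], [0, 0, 0, 0, 0, 0.06, 1], [0, 0, 0, 0, 0, 0.06, 1], [0, 0, 0, 0, 0, 0.06, 1], [0, 0, 0, 0, 0, 0.06, 1]]], "newtons": 40}}

```text
clock: 30.6
tool_pos: [624.6, 304.5, 28.8]
eef_rot: [0.0, 0.992, -0.125, 0.0]
wrist_force: [0.4, -0.7, -0.9]
opening: 15.4
gripper_force: 40.0
```

```bash
python3 st.py
```

```text
[624.6 304.5  28.8] psi -14.31 open 15.4 F [ 0.4 -0.7 -0.9]
```

Emit:
{"op": "move_arm", "data": {"deltas": [[[0, 0, 0, 0, 0, -0.1, 1], [0, 0, 0, 0, 0, -0.3, 1], [0, 0, 0, 0, 0, -0.5, 1], [0, 0, 0, 0, 0, -0.6, 1], [0, 0, 0, 0, 0, -0.6, 1]]]}}

```text
clock: 31.22
tool_pos: [625.0, 304.6, 89.8]
eef_rot: [-0.0, 0.992, -0.125, 0.001]
wrist_force: [-0.3, -0.0, -1.6]
opening: 15.4
gripper_force: 40.0
```

Emit:
{"op": "move_arm", "data": {"deltas": [[[0, 0, -0.1, -0.2, 0.05, 0, 1], [0, 0, -0.3, -0.45, 0.1, 0, 1], [0, 0, -0.5, -0.7, 0.15, 0, 1], [0, 0, -0.55, -0.9, 0.19, 0, 1], [0, 0, -0.55, -0.9, 0.19, 0, 1], [0, 0, -0.55, -0.9, 0.19, 0, 1]]]}}

```text
clock: 31.98
tool_pos: [533.5, 308.4, 88.6]
eef_rot: [0.0, 1.0, 0.012, 0.0]
wrist_force: [0.1, -0.7, -1.0]
opening: 15.5
gripper_force: 40.0
```

```bash
python3 st.py 445 312.2 50 17.0
```

```text
[533.5 308.4  88.6] psi 1.43 open 15.5 F [ 0.1 -0.7 -1. ]
turn -0.544 shift [-0.884 -0.06   0.386]
```

Emit:
{"op": "move_arm", "data": {"deltas": [[[0, 0, -0.15, -0.25, -0.02, 0, 1], [0, 0, -0.35, -0.5, -0.04, 0, 1], [0, 0, -0.54, -0.75, -0.06, 0, 1], [0, 0, -0.544, -0.88, -0.06, 0, 1], [0, 0, -0.544, -0.88, -0.06, 0, 1], [0, 0, -0.544, -0.88, -0.06, 0, 1], [0, 0, -0.544, -0.88, -0.06, 0.2, 1], [0, 0, -0.544, -0.88, -0.06, 0.3, 1], [0, 0, -0.544, -0.88, -0.06, 0.3, 1], [0, 0, -0.544, -0.88, -0.06, 0.3, 1]]]}}

```text
clock: 33.22
tool_pos: [445.1, 312.3, 59.1]
eef_rot: [-0.0, 0.989, 0.148, 0.0]
wrist_force: [0.2, 0.3, -1.4]
opening: 15.4
gripper_force: 40.0
```

```bash
python3 st.py 445 312.2 35 17.0; python3 - <<'E'
from h import *
S=grab_frame("side");st=robot.state();t=st["tool_pos"]
o=cv2.resize(S[255:345,240:360],None,fx=6,fy=6,interpolation=cv2.INTER_CUBIC)
th=np.radians(197);d=np.array([np.cos(th),np.sin(th)]);n=np.array([-d[1],d[0]])
for a,b,z in((-80,0,t[2]-14.8),(24,23,t[2]-20),(80,23,t[2]-20),(24,-23,t[2]-20),(80,-23,t[2]-20)):
    u=(proj("side",[*(t[:2]+a*d+b*n),z])-[240,255]+.5)*6;cv2.circle(o,tuple(int(v) for v in u),3,(255,0,255),-1)
for a,b in((-60,23),(-60,-23)):
    u=(proj("side",[*(np.array([445,312.2])+a*d+b*n),20])-[240,255]+.5)*6;cv2.circle(o,tuple(int(v) for v in u),3,(0,255,255),-1)
for a,b in((-88,35),(-88,-35),(88,35),(88,-35)):
    u=(proj("side",[*(np.array([445,312.2])+a*d+b*n),6])-[240,255]+.5)*6;cv2.circle(o,tuple(int(v) for v in u),3,(0,255,0),-1)
cv2.imwrite("pics/g9.png",o[...,::-1])
E
```

```text
[445.1 312.3  59.1] psi 17.02 open 15.4 F [ 0.2  0.3 -1.4]
turn 0.001 shift [-0.002  0.     0.241]
```

View pics/g9.png

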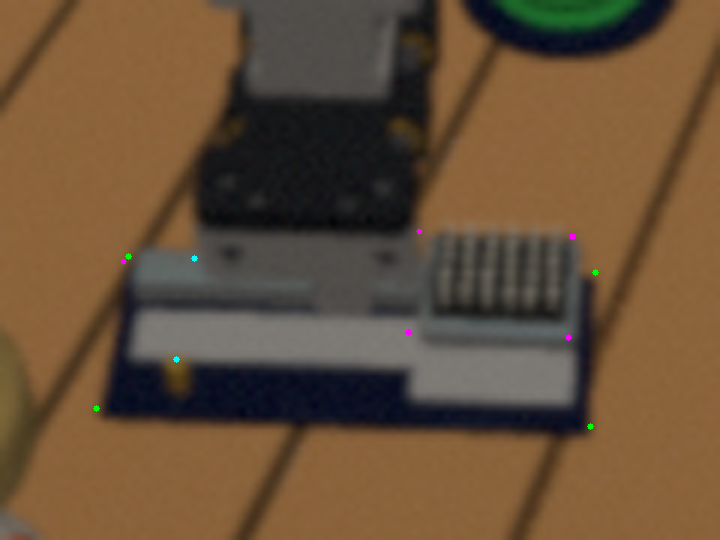

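Side crop: the brush (134-579) hangs above the outline (129-577), and the near pin at (177,375) matches its predicted point. I need about 1.5 mm back along the handle, then lower.

Emit:
{"op": "move_arm", "data": {"deltas": [[[0, 0, 0, 0.015, 0, 0.08, 1], [0, 0, 0, 0.015, 0, 0.14, 1], [0, 0, 0, 0.015, 0, 0.2, 1], [0, 0, 0, 0.015, 0, 0.225, 1], [0, 0, 0, 0.015, 0, 0.235, 1], [0, 0, 0, 0.015, 0, 0.24, 1], [0, 0, 0, 0.015, 0, 0.245, 1], [0, 0, 0, 0.015, 0, 0.245, 1], [0, 0, 0, 0.015, 0, 0.245, 1]]]}}

```text
clock: 34.4
tool_pos: [446.1, 312.6, 34.8]
eef_rot: [-0.0, 0.989, 0.148, 0.0]
wrist_force: [-0.5, 0.1, 3.8]
opening: 15.3
gripper_force: 40.0
```

```bash
python3 st.py
```

```text
[446.1 312.6  34.8] psi 17.04 open 15.3 F [-0.5  0.1  3.8]
```

Emit:
{"op": "move_arm", "data": {"deltas": [[[0, 0, 0, 0, 0, 0, 0.6], [0, 0, 0, 0, 0, 0, 0], [0, 0, 0, 0, 0, 0, -0.4], [0, 0, 0, 0, 0, 0, -0.4], [0, 0, 0, 0, 0, 0, -0.4], [0, 0, 0, 0, 0, -0.1, -0.4], [0, 0, 0, 0, 0, -0.4, -0.4], [0, 0, 0, 0, 0, -0.8, -0.4], [0, 0, 0, 0, 0, -1, -0.4], [0, 0, 0, 0, 0, -1, -0.4]]]}}

```text
clock: 35.65
tool_pos: [447.2, 313.2, 136.6]
eef_rot: [-0.001, 0.989, 0.148, 0.002]
wrist_force: [0.1, 0.9, -0.3]
opening: 65.5
gripper_force: 0.0
```

Emit:
{"op": "move_arm", "data": {"deltas": [[[0, 0, 0, 0, 0, -0.4, -0.4], [0, 0, 0, 0, 0, -0.8, -0.4], [0, 0, 0, 0, 0, -1, -0.4], [0, 0, 0, -0.5, 0.5, -1, -0.4], [0, 0, 0, -1, 1, -1, -0.4], [0, 0, 0, -1, 1, -1, -0.4], [0, 0, 0, -1, 1, -1, -0.4]]]}}

```text
clock: 36.52
tool_pos: [379.4, 187.3, 234.1]
eef_rot: [-0.0, 0.989, 0.147, 0.0]
wrist_force: [-0.2, -0.5, -0.5]
opening: 65.7
gripper_force: 0.0
```

```bash
python3 st.py; python3 - <<'E'
from h import *
S=grab_frame("side");T=grab_frame("top")
o=np.zeros((590,800,3),np.uint8);o[:400,:400]=cv2.resize(S[130:330,210:410],None,fx=2,fy=2,interpolation=cv2.INTER_CUBIC)
o[:360,410:770]=cv2.resize(S[280:340,250:310+0],None,fx=6,fy=6)[:360,:360]
o[:360,410:]=cv2.resize(S[265:343,255:345],(390,360),interpolation=cv2.INTER_CUBIC)
o[400:590]=cv2.resize(T[135:235,160:480],(800,250),interpolation=cv2.INTER_CUBIC)[:190]
cv2.imwrite("pics/g10.png",o[...,::-1])
p=mask(T,(0,0,140),(179,60,255),(330,130,370,175));c=(p.min(0)+p.max(0))/2;print("cup",ray("top",c,83))
p=mask(S,(40,60,40),(80,255,255),(300,220,370,280));print(p.min(0),p.max(0))
E
```

```text
[379.4 187.3 234.1] psi 16.94 open 65.7 F [-0.2 -0.5 -0.5]
cup [ 629.93329963 -111.73857279]
[320.125 237.375] [348.125 259.875]
```

View pics/g10.png

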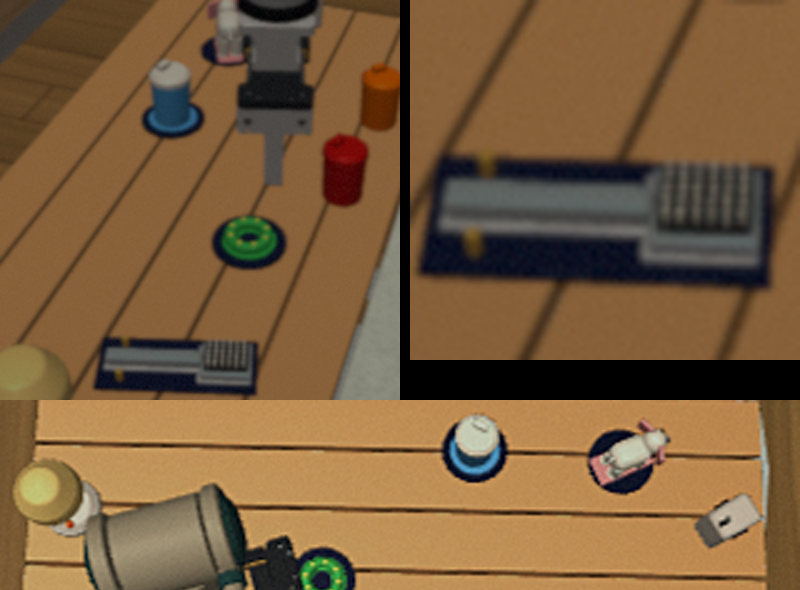

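The final pictures show the brush between the pins with its head on the outline's head, and the teether, cup and elephant on their pads. The lamp and monitor are in place and the gripper touches nothing.

```bash
python3 -c "
from station import robot
print(robot.job_done())"
```

```text
the job is handed in; nothing more can be done
None
```

The job is handed in: in the last pictures the cup, elephant, teether and brush each sit on their own pad as asked, with the lamp and monitor where they were. It took about 37 s of the 128 s limit; the hand-in returned no verdict.

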